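# Flasking up wax trees for casting

## Robot

A 7-joint arm with a two-finger parallel gripper is mounted at the origin on the work surface. World frame = base frame: x ahead of the robot, y to its left, z up, the work surface at z = 0. Lengths are in mm, angles in rad, forces in N, time in s.
With the tool pointing down it reaches from about 400 to 900 mm from the base axis. Payload 5.5 kg.
Tool frame: the origin (TCP) lies at the very end of the fingers, on their centre line; the grasp point (between the pads) lies behind it (arm.pinch_z is the z of the grasp point in the tool frame, in mm); z points along the fingers, y is the line along which they close (so a half turn about z gives the same grasp; the last joint's range is limited). The gripper opens to 92 mm and grips with 3 to 60 N. Pads are 19 mm wide; open, the fingers measure 130 mm over their backs; the gripper's body (75 mm by 190 mm) begins 47 mm behind the grasp point.
Start: joints at [1.541, 0.501, -0.427, 1.55, 0.221, 1.138, -0.21], TCP at [187.646, -622.325, 226.729] pointing down, gripper open.
Joint ranges: [-2.88, 2.88], [-0.31, 2.03], [-1.54, 1.56], [0.2, 2.42], [-1.41, 4.55], [0.19, 2.02], [-2.57, 2.57]. Speed limits (rad/s): [2.57, 2.57, 3.14, 3.14, 3.14, 3.14, 3.14].

## Interface

Orientations are given as a rotation vector (axis times angle).
In Python, from plant import readout, viewer, workorder, arm gives the robot as it stands. The module is installed in compiled form; this text tells all that it offers.
- The arm moves only by the tool carry_out, never from a script. Its argument "increments" is a list of rows, each a list of 5 numbers: the shift along the tool's x, y, z in m, then the turn about the tool's z in degrees, then the closure, from -1 (fully open) to 1 (shut). A call has 1 to 8 rows; each row shifts and turns the commanded pose from where the row before left it, along the tool's axes as they then stand; what a row does not reach is not made up. A row lasts 1/10 s, in which the tool goes at most 50 mm and 8.59 degrees, less where a joint would pass 70% of its speed; a pose out of reach is approached as far as the arm can. A call is refused whole if a number of a shift passes 0.05 or a number of a turn 8.59, either way. A call with a gripper value outside its range is refused whole. The fingers move at their own pace and stop on an object; "grip_force" is the grip in N (left out, the last holds). Time passes only in rows, so rows that do not move let the fingers close. It gives the time, the measured TCP pose, the force, the opening and the grip force at its end, in the units of the state.
- readout.get_state(): the state, without advancing time (a new reading comes with each control period).
- viewer.camera(name): name is "scene" or "top" or "wrist"; returns a dict with "img" (480x640x3 uint8, blue, green, red), "intrinsics" (3x3 intrinsics, pixels), "pose" (4x4, takes a point from camera to world coordinates); the wrist camera has in their place "hand_eye" (4x4, takes a point from camera to tool coordinates, whose origin is the TCP and whose axes are the flange's). Camera axes: x right, y up, looking along -z (the intrinsics and any distortion apply to the point x, -y, -z); pixel columns grow to the right and rows downward; lengths in mm; the calibration is good to about 2 mm. A picture is of the moment at which its call begins: read the wrist's pose just before it. There is no depth.
- workorder.hand_in(): hands the job in; it is judged then, once.
The state is a dict: "time_s": time; "q": joint angles; "dq": joint speeds; "joint_efforts": joint torques, N m; "ee_pos": TCP position; "orientation": TCP orientation; "contact_force": force on the tool from outside, world axes, zero at the start; "wrist_torque": the same for the moment, N m; "opening": opening from 0.0 (shut) to 1.0 (fully open); "gripper_force": force on a finger pad.
Only numpy, scipy, OpenCV 4.12 (cv2) and the standard library are available. Lean on these libraries where they do the work, as an engineer would, in place of code of your own. Each camera call takes 0.05 s, during which the arm holds its last target. There are 200 camera calls.

## Task

Three wax trees stand on their rubber bases, ready for investing: put over each one the steel flask that fits its base's collar and is taller than its tree. Lower every flask gently, without knocking the wax, and leave it upright and fully seated in the collar, with the bases still flat on the bench. The short spare flask covers none of the trees: leave it where it is.

Things in the scene. Friction and masses are not known exactly. Their poses are not given: they have to be found in the camera images.
- flask_small: The small casting flask: a plain stainless-steel tube, open at both ends, 40 mm outer diameter, 60 mm tall, wall 2 mm, about 140 g (may vary by a quarter); stands upright on the bench. Origin: centre of its lower rim plane, z axis up along the tube.
- flask_medium: The medium casting flask: a plain stainless-steel tube, open at both ends, 52 mm outer diameter, 70 mm tall, wall 2 mm, about 210 g (may vary by a quarter); stands upright on the bench. Origin: centre of its lower rim plane, z axis up along the tube.
- flask_large: The large casting flask: a plain stainless-steel tube, open at both ends, 64 mm outer diameter, 80 mm tall, wall 2 mm, about 300 g (may vary by a quarter); stands upright on the bench. Origin: centre of its lower rim plane, z axis up along the tube.
- base_small: The small rubber sprue base, loose, 100 g: black disc, 62 mm outer diameter, 14 mm high, with a round recess (flat floor 8 mm above the underside). The collar slopes at 45 degrees from 58 mm diameter at its mouth to 46 mm at the floor and guides the 40 mm flask in. A cone 7 mm high in the middle carries the wax tree. Origin: centre of the underside, z up.
- base_medium: The medium rubber sprue base, loose, 136 g: black disc, 74 mm outer diameter, 14 mm high, with a round recess (flat floor 8 mm above the underside). The collar slopes at 45 degrees from 70 mm diameter at its mouth to 58 mm at the floor and guides the 52 mm flask in. A cone 7 mm high in the middle carries the wax tree. Origin: centre of the underside, z up.
- base_large: The large rubber sprue base, loose, 172 g: black disc, 86 mm outer diameter, 14 mm high, with a round recess (flat floor 8 mm above the underside). The collar slopes at 45 degrees from 82 mm diameter at its mouth to 70 mm at the floor and guides the 64 mm flask in. A cone 7 mm high in the middle carries the wax tree. Origin: centre of the underside, z up.
- tree_small: The blue wax tree fixed upright in the middle of base_small: a thin trunk with nine little stud settings on short stems; its top is 45 mm above the recess floor and nothing on it reaches farther than 9.5 mm from its axis. Fragile: a push of about 3 N breaks it. Origin: on its axis at the level of the recess floor, z up.
- tree_medium: The blue wax tree fixed upright in the middle of base_medium: a thin trunk with eight small hoops about 11 mm across; its top is 55 mm above the recess floor and nothing on it reaches farther than 15 mm from its axis. Fragile: a push of about 3 N breaks it. Origin: on its axis at the level of the recess floor, z up.
- tree_large: The blue wax tree fixed upright in the middle of base_large: a thin trunk with eight finger rings about 16 mm across; its top is 65 mm above the recess floor and nothing on it reaches farther than 20 mm from its axis. Fragile: a push of about 3 N breaks it. Origin: on its axis at the level of the recess floor, z up.
- flask_spare: The spare flask: steel tube, 52 mm outer diameter like the medium one, but only 40 mm tall, lower than that tree. Origin: centre of its lower rim plane. (It, the flasks, the bases, a jar 48 mm wide and 58 mm tall and a white melting dish stand mixed, at least 108 mm from centre to centre; nothing near them is taller than 80 mm.)
There are look-alikes about, which are no part of the job. What is shaped like the flask_large but yellow is not meant.

How it is judged:
By the outcome, as a careful person would: the job done as asked, in the order asked, and still so for the second after the job is handed in, with the robot touching nothing.
It also fails if it takes over 90 s, if anything falls off the work surface, if the arm or the gripper's body presses on something with over 40 N, if the wrist force passes 120 N, or if a joint passes its speed limit or range.

## Working session

There is one attempt and no reset: what is moved stays moved. The work goes in short steps, Python scripts to look and compute and a tool call to move; the robot and the scene stay as the last step left them, time stands still between calls to the robot, and variables do not carry over. Pictures are saved under pics/ and viewed, at most 14 in all, crops included, and the job is handed in when it is done.

Besides the shell and the picture viewer there is one more tool, called as name([rows], argument=value, ...), one row to a line, values as JSON. carry_out: Moves the arm, as the interface text tells. Its arguments: {"type":"object","properties":{"increments":{"type":"array"},"grip_force":{"type":"number"}},"required":["increments"]}

```bash
mkdir -p pics; ls
python3 - <<'E'
from plant import readout, viewer, arm
import cv2,numpy as np
np.set_printoptions(suppress=True,precision=3)
s=readout.get_state();print(s,arm.pinch_z)
for n in("scene","top"):
    c=viewer.camera(n);cv2.imwrite(f"pics/{n}0.png",c["img"]);print(c["intrinsics"],c["pose"],[k for k in c])
    np.savez(f"pics/{n}0.npz",**{k:np.array(v) for k,v in c.items()})
E
```

```text
pics
{'time_s': 0.0, 'q': array([ 1.541,  0.502, -0.427,  1.551,  0.221,  1.138, -0.21 ]), 'dq': array([-0.   , -0.   ,  0.001,  0.   , -0.   ,  0.   , -0.001]), 'joint_efforts': array([ -0.   , -56.659,  -5.817, -27.91 ,  -0.069,   0.031,   0.   ]), 'ee_pos': array([ 187.374, -621.666,  225.665]), 'orientation': array([-3.106, -0.458,  0.   ]), 'contact_force': array([ 0.177,  0.462, -0.095]), 'wrist_torque': array([ 0.004, -0.022,  0.039]), 'gripper_force': 0.0, 'opening': 0.9999894851534066} -18.8
[[558.053   0.    315.028]
 [  0.    558.053 230.383]
 [  0.      0.      1.   ]] [[ -0.61   -0.631   0.479 961.095]
 [  0.792  -0.475   0.384 362.526]
 [ -0.014   0.614   0.789 821.307]
 [  0.      0.      0.      1.   ]] ['img', 'intrinsics', 'pose']
[[496.325   0.    320.153]
 [  0.    496.325 241.557]
 [  0.      0.      1.   ]] [[  -0.023    0.994   -0.104  362.497]
 [  -1.      -0.023    0.001   -7.132]
 [  -0.002    0.104    0.995 1059.796]
 [   0.       0.       0.       1.   ]] ['img', 'intrinsics', 'pose']
```

View pics/scene0.png

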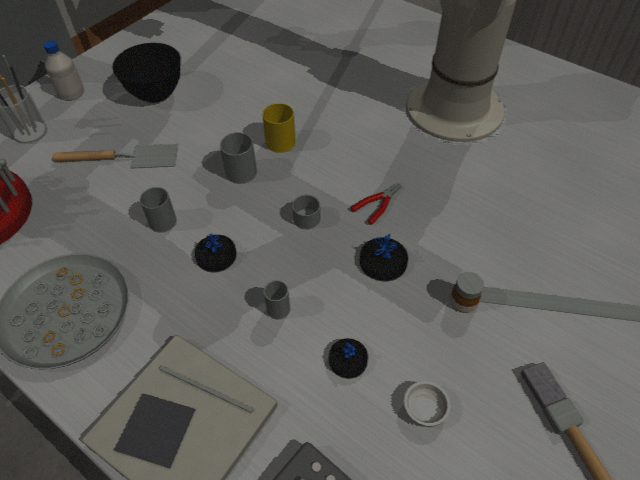

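View pics/top0.png

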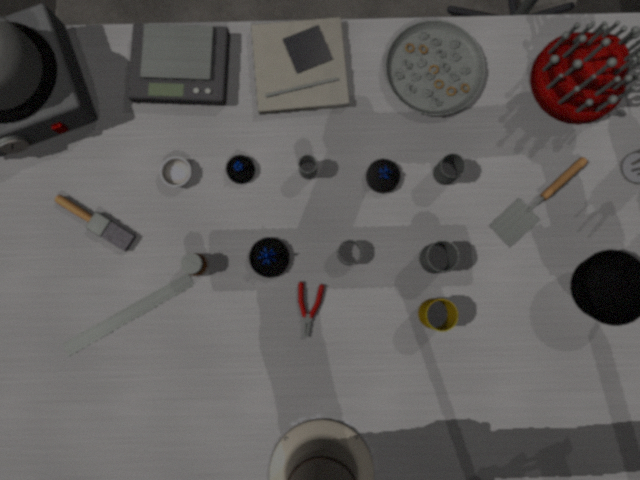

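The scene view shows these candidates:
- **Flasks:** large at (238,158), with the yellow look-alike at (280,128) excluded. Medium is at (158,210), spare (short) at (306,212) and small at (277,300).
- **Other items:** jar (467,292), dish (426,404).
- **Bases with trees:** large (384,258), medium (215,252), small (348,357).

In the top view:
- **Flasks:** large (440,257), medium (449,169), small (308,167), spare (351,252).
- **Bases:** large (270,257), medium (384,175), small (240,169).

```bash
cat > h.py <<'E'
import numpy as np,cv2
np.set_printoptions(suppress=True,precision=1)
def ray(c,uv,pose=None):
    K=c["intrinsics"];P=c["pose"] if pose is None else pose
    d=np.linalg.inv(K)@[uv[0],uv[1],1];d=P[:3,:3]@(d*[1,-1,-1]);return P[:3,3],d/np.linalg.norm(d)
def onplane(c,uv,z,pose=None):
    o,d=ray(c,uv,pose);return o+d*(z-o[2])/d[2]
def tri(r):
    A=sum(np.eye(3)-np.outer(d,d) for o,d in r);b=sum((np.eye(3)-np.outer(d,d))@o for o,d in r);X=np.linalg.solve(A,b)
    return X,[round(np.linalg.norm(np.cross(X-o,d)),1) for o,d in r]
E
python3 - <<'E'
from h import *
t=dict(np.load("pics/top0.npz"));s=dict(np.load("pics/scene0.npz"))
def dark(c,uv):
    i=c["img"].astype(int);m=((i.max(2)<50)|((i[...,0]>i[...,2]+40))).astype(np.uint8)
    m=cv2.morphologyEx(m,cv2.MORPH_CLOSE,np.ones((5,5)));m=cv2.morphologyEx(m,cv2.MORPH_OPEN,np.ones((5,5)))
    n,l,st,ce=cv2.connectedComponentsWithStats(m);k=l[uv[1],uv[0]];return ce[k],st[k]
for n,a,b in(("L",(270,257),(384,262)),("M",(384,175),(215,255)),("S",(240,169),(348,360))):
    (p,st),(q,sq)=dark(t,a),dark(s,b);print(n,p,q,st,sq,onplane(t,p,10),onplane(s,q,10),tri([ray(t,p),ray(s,q)]))
for n,a,b,h in(("L",(440,257),(238,145),80),("M",(453,165),(156,197),70),("S",(308,163),(276,291),60),("sp",(352,248),(306,204),40)):
    print(n,onplane(t,a,h),onplane(s,b,h),tri([ray(t,a),ray(s,b)]))
cr=[cv2.resize(c["img"][v-35:v+35,u-40:u+40],(266,233),interpolation=cv2.INTER_CUBIC) for c,u,v in((t,440,257),(t,449,169),(t,308,167),(s,238,158),(s,158,210),(s,277,300))]
cv2.imwrite("pics/cr.png",np.clip(np.vstack([np.hstack(cr[:3]),np.hstack(cr[3:])]).astype(float)*1.6,0,255))
E
```

```text
L [269.7 257. ] [382.9 258.7] [ 250  238   40   39 1282] [ 359  236   49   45 1716] [442.2  99.8  10. ] [446.8 102.9  10. ] (array([442.7, 100.6,   3.3]), [np.float64(0.1), np.float64(0.1)])
M [383.1 175.8] [214.9 253. ] [367 160  33  33 877] [ 194  235   42   37 1237] [ 612.3 -146.8   10. ] [ 617.2 -143.7   10. ] (array([ 614.1, -147.9,    3. ]), [np.float64(0.3), np.float64(0.3)])
S [240.6 169. ] [347.5 358. ] [227 156  28  27 622] [ 328  339   40   39 1246] [634.3 160.4  10. ] [638.2 162.9  10. ] (array([635.8, 161.4,   4.1]), [np.float64(0.0), np.float64(0.0)])
L [ 429.3 -244.1   80. ] [ 435.8 -242.    80. ] (array([ 430.4, -246.7,   72.9]), [np.float64(1.0), np.float64(1.0)])
M [ 617.1 -282.    70. ] [ 616.9 -277.5   70. ] (array([ 616.5, -281.2,   67.6]), [np.float64(1.7), np.float64(1.7)])
S [630.7  13.5  60. ] [633.5  17.6  60. ] (array([631.6,  14.3,  54.5]), [np.float64(0.9), np.float64(0.9)])
sp [454.7 -73.3  40. ] [448.2 -68.   40. ] (array([452.2, -69.7,  43.3]), [np.float64(4.0), np.float64(4.0)])[ WARN:0@0.184] global loadsave.cpp:1063 imwrite_ Unsupported depth image for selected encoder is fallbacked to CV_8U.
```

View pics/cr.png

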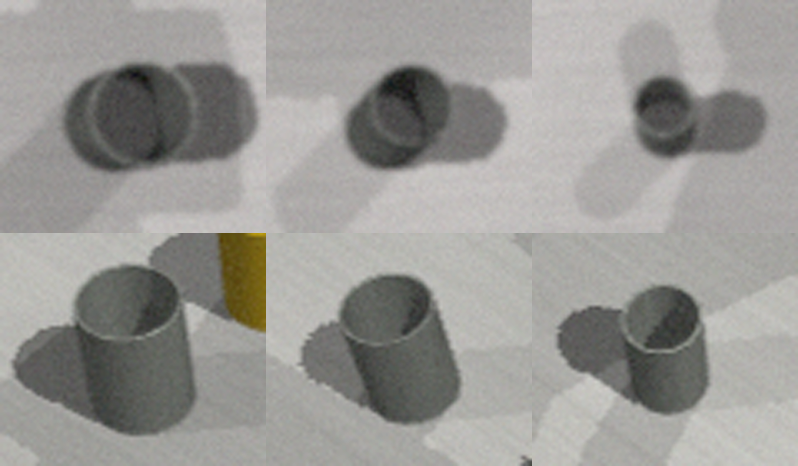

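The crop confirms three plain grey open tubes of differing size; the yellow one lies beside the large flask and is ruled out. Top-view rim centres are about (442.7,256.6), (452.6,165.6) and (308,164). I'm moving towards the large flask.

carry_out([
  [0.031,-0.026,0,0,-1],
  [0.031,-0.026,0,0,-1],
  [0.031,-0.026,0,0,-1],
  [0.031,-0.026,0,0,-1],
  [0.031,-0.026,0,0,-1],
  [0.031,-0.026,0,0,-1],
  [0.031,-0.026,0,0,-1],
  [0.031,-0.026,0,0,-1],
])

```text
time_s: 0.9
ee_pos: [365.5, -350.0, 226.5]
orientation: [-3.108, -0.458, 0.001]
contact_force: [1.3, 0.3, 0.4]
opening: 0.998
gripper_force: 0.0
```

```bash
cat >> h.py <<'E'
from plant import readout, viewer
from scipy.spatial.transform import Rotation as Rn
def toolT():
    s=readout.get_state();T=np.eye(4);T[:3,:3]=Rn.from_rotvec(s["orientation"]).as_matrix();T[:3,3]=s["ee_pos"];return T,s
def go(p):
    T,s=toolT();d=T[:3,:3].T@(np.array(p)-T[:3,3]);print("t",round(s["time_s"],2),"tcp",T[:3,3],"yaw",round(np.degrees(np.arctan2(T[1,0],T[0,0])),1),"F",s["contact_force"],"open",round(s["opening"],3),"-> tool shift mm",d,"norm",round(np.linalg.norm(d)));return d
def wrist(name):
    T,s=toolT();c=viewer.camera("wrist");c["pose"]=T@c["hand_eye"];cv2.imwrite(f"pics/{name}.png",c["img"]);np.savez(f"pics/{name}.npz",**{k:np.array(v) for k,v in c.items()});return c
def pix(c,X):
    p=np.linalg.inv(c["pose"])@np.r_[X,1];p=p[:3]*[1,-1,-1];q=c["intrinsics"]@p;return q[:2]/q[2]
E
python3 - <<'E'
from h import *
t=dict(np.load("pics/top0.npz"));s=dict(np.load("pics/scene0.npz"))
for n,a,b,h in(("L",(442.7,256.6),(236.5,143.8),80),("M",(452.6,165.6),(154,197.9),70),("S",(308,163.9),(275.8,290.9),60)):
    print(n,onplane(t,a,h),onplane(s,b,h),tri([ray(t,a),ray(s,b)]))
go([429,-248,226])
c=wrist("w0");print(c["hand_eye"],c["intrinsics"],pix(c,[429,-248,80]),readout.get_state()["q"])
E
```

```text
L [ 430.  -249.5   80. ] [ 435.1 -246.5   80. ] (array([ 430.6, -251.3,   73.8]), [np.float64(0.3), np.float64(0.3)])
M [ 615.8 -281.1   70. ] [ 620.5 -278.8   70. ] (array([ 617.7, -283.2,   64.2]), [np.float64(0.5), np.float64(0.5)])
S [628.8  13.5  60. ] [633.6  17.2  60. ] (array([630.6,  13.8,  52.9]), [np.float64(0.2), np.float64(0.2)])
t 0.9 tcp [ 365.5 -350.   226.5] yaw 16.8 F [1.3 0.3 0.4] open 0.998 -> tool shift mm [ 90.3 -79.3   0.5] norm 120
[[   0.     1.     0.2   66.4]
 [   1.    -0.     0.     0. ]
 [   0.     0.2   -1.  -156.7]
 [   0.     0.     0.     1. ]] [[388.2   0.  326. ]
 [  0.  388.2 234.9]
 [  0.    0.    1. ]] [219.2 101.6] [ 1.2  0.3 -0.6  1.9  0.2  1.  -0.7]
```

carry_out([
  [0.024,-0.026,0,0,-1],
  [0.024,-0.026,0,0,-1],
  [0.02,-0.026,0,0,-1],
  [0,0,0,0,-1],
])

```text
time_s: 1.35
ee_pos: [409.4, -252.4, 226.8]
orientation: [-3.105, -0.47, -0.001]
contact_force: [-0.2, -0.8, 0.2]
opening: 1.0
gripper_force: 0.0
```

Run:
```python
from h import *
go([432,-248,226])
c=wrist("w1");print(pix(c,[432,-248,80]),pix(c,[432,-248,0]))
```

```text
t 1.35 tcp [ 409.4 -252.4  226.8] yaw 17.2 F [-0.2 -0.8  0.2] open 1.0 -> tool shift mm [22.8  2.5  0.8] norm 23
[329.6 192.4] [329.  180.8]
```

View pics/w1.png

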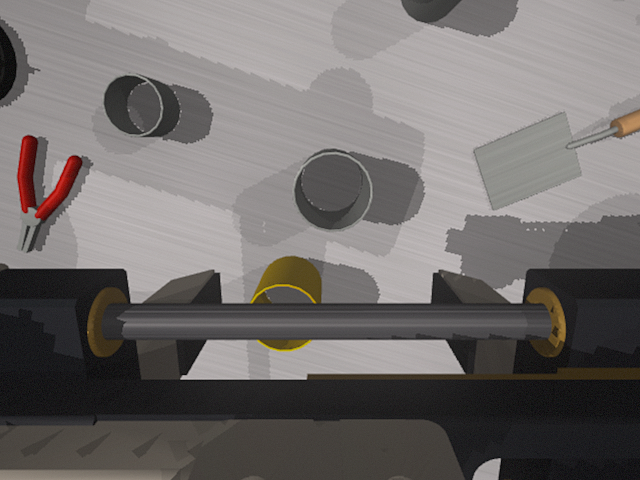

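The wrist view shows the large flask's rim, a circle of about 78 px centred at (333,190). The yellow tube is below it at (287,320) and the spare flask is at (150,107).

Run:
```python
from h import *
c=dict(np.load("pics/w1.npz"))
g=cv2.GaussianBlur(cv2.cvtColor(c["img"],cv2.COLOR_BGR2GRAY),(3,3),0)
k=cv2.HoughCircles(g[130:250,270:400],cv2.HOUGH_GRADIENT,1,50,param1=100,param2=15,minRadius=35,maxRadius=45);print(k)
for uv in((333,190),k[0,0,:2]+[270,130]): print(onplane(c,uv,80))
t=dict(np.load("pics/top0.npz"));print(tri([ray(t,(442.7,256.6)),ray(c,(333,190))]))
s=dict(np.load("pics/scene0.npz"));print(tri([ray(s,(236.5,143.8)),ray(c,(333,190))]))
```

```text
[[[63.5 60.5 38.7]]]
[ 434.6 -250.    80. ]
[ 434.3 -250.5   80. ]
(array([ 431.9, -251.8,   66.6]), [np.float64(1.4), np.float64(1.4)])
(array([ 433.5, -249.7,   76.8]), [np.float64(0.8), np.float64(0.8)])
```

carry_out([
  [0.024,0.004,0,0,-1],
  [0,0,0.04,0,-1],
  [0,0,0.04,0,-1],
  [0,0,0.03,0,-1],
  [0,0,0,0,-1],
])

```text
time_s: 1.9
ee_pos: [427.8, -253.8, 112.7]
orientation: [-3.103, -0.455, 0.01]
contact_force: [0.1, 0.3, 0.2]
opening: 1.003
gripper_force: 0.0
```

Run:
```python
from h import *
go([433.5,-249.5,40])
```

```text
t 1.9 tcp [ 427.8 -253.8  112.7] yaw 16.7 F [0.1 0.3 0.2] open 1.003 -> tool shift mm [ 7.1 -2.  72.7] norm 73
```

carry_out([
  [0.007,-0.002,0.01,0,-1],
  [0,0,0.03,0,-1],
  [0,0,0.03,0,-1],
  [0,0,0,0,-1],
])

```text
time_s: 2.3
ee_pos: [436.8, -249.8, 45.1]
orientation: [-3.106, -0.458, 0.004]
contact_force: [-0.8, 0.1, 0.3]
opening: 1.005
gripper_force: 0.0
```

Run:
```python
from h import *
go([433.5,-249.5,40])
```

```text
t 2.3 tcp [ 436.8 -249.8   45.1] yaw 16.8 F [-0.8  0.1  0.3] open 1.005 -> tool shift mm [-3.  -1.2  5.1] norm 6
```

carry_out([
  [-0.002,-0.001,0.003,0,-1],
  [0,0,0,0,0],
  [0,0,0,0,1],
  [0,0,0,0,1],
  [0,0,0,0,1],
  [0,0,0,0,1],
  [0,0,0,0,1],
  [0,0,0,0,1],
], grip_force=25)

```text
time_s: 3.1
ee_pos: [436.1, -249.8, 44.5]
orientation: [3.107, 0.459, 0.001]
contact_force: [-0.9, 1.2, 6.7]
opening: 0.702
gripper_force: 25.0
```

Run:
```python
from h import *
go([433.5,-249.5,190])
```

```text
t 3.1 tcp [ 436.1 -249.8   44.5] yaw 16.8 F [-0.9  1.2  6.7] open 0.702 -> tool shift mm [  -2.4   -1.  -145.5] norm 145
```

carry_out([
  [0,0,-0.01,0,1],
  [0,0,-0.03,0,1],
  [0,0,-0.04,0,1],
  [0,0,-0.03,0,1],
  [0.007,-0.02,0,0,1],
  [0.014,-0.041,0,0,1],
  [0.014,-0.041,0,0,1],
  [0.014,-0.041,0,0,1],
])

```text
time_s: 3.9
ee_pos: [440.7, -97.6, 154.1]
orientation: [3.108, 0.457, -0.0]
contact_force: [1.2, 0.5, -3.1]
opening: 0.701
gripper_force: 25.0
```

carry_out([
  [0.01,-0.041,0,0,1],
  [0.01,-0.041,0,0,1],
  [0.01,-0.041,0,0,1],
  [0.004,-0.03,0,0,1],
  [0,0,0,0,1],
  [0,0,0,0,1],
])

```text
time_s: 4.5
ee_pos: [429.3, 57.8, 153.9]
orientation: [3.107, 0.462, -0.001]
contact_force: [-0.0, -0.9, -3.3]
opening: 0.698
gripper_force: 25.0
```

Run:
```python
from h import *
go([444.5,101.4,150])
c=wrist("w2")
T,_=toolT();print(pix(c,(T@[0,0,-35.5,1])[:3]),pix(c,[444.5,101.4,14]))
```

```text
t 4.5 tcp [429.3  57.8 153.9] yaw 16.9 F [-0.  -0.9 -3.3] open 0.698 -> tool shift mm [ 27.3 -37.3   3.9] norm 46
[329.1 333.8] [277.3 187.7]
```

View pics/w2.png

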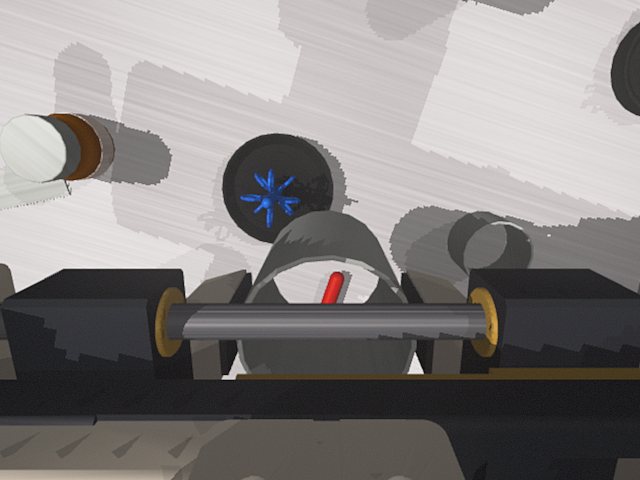

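The wrist view shows the large base disc (edges 222–332 and 134–244, centre (277,189)), matching the prediction. The held flask's far rim edge is at about (328,257).

Run:
```python
from h import *
c=dict(np.load("pics/w2.npz"));T,_=toolT()
for x in (26,28,30,32,34): print(x,pix(c,(T@[x,0,-35.5,1])[:3]))
print(onplane(c,(277,189),14))
s=dict(np.load("pics/scene0.npz"));t=dict(np.load("pics/top0.npz"))
print(tri([ray(c,(277,189)),ray(s,(382.9,258.7))]),tri([ray(c,(277,189)),ray(t,(269.7,257))]))
```

```text
26 [329.4 262.2]
28 [329.5 256.4]
30 [329.5 250.5]
32 [329.5 244.6]
34 [329.5 238.7]
[443.5 101.3  14. ]
(array([442.3, 101.5,   4. ]), [np.float64(0.8), np.float64(0.8)]) (array([442.4, 101. ,   7.1]), [np.float64(0.9), np.float64(0.9)])
```

carry_out([
  [0.0145,-0.0185,0,0,1],
  [0.015,-0.019,0,0,1],
  [0,0,0,0,1],
  [0,0,0,0,1],
])

```text
time_s: 4.95
ee_pos: [447.1, 100.7, 153.5]
orientation: [3.108, 0.456, -0.002]
contact_force: [0.1, -0.4, -3.5]
opening: 0.701
gripper_force: 25.0
```

Run:
```python
from h import *
go([446.5,102.2,110])
a=viewer.camera("top")["img"][197:317,200:340];b=viewer.camera("scene")["img"][140:290,300:475]
cv2.imwrite("pics/c3.png",np.hstack([cv2.resize(a,(373,320)),cv2.resize(b,(373,320))]))
```

```text
t 4.95 tcp [447.1 100.7 153.5] yaw 16.7 F [ 0.1 -0.4 -3.5] open 0.701 -> tool shift mm [-0.1 -1.7 43.5] norm 44
```

View pics/c3.png

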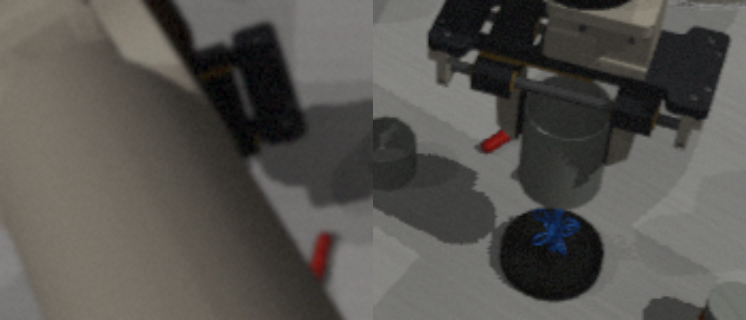

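Scene crop: the held flask hangs above the large base, at crop x 520–603. The base centre is at crop (552,254).

Run:
```python
from h import *
s=dict(np.load("pics/scene0.npz"))
B=onplane(s,(382.9,258.7),10);
for dx,dy in((0,0),(5,0),(0,5)):
  P=B+[dx,dy,0];P[2]=109; Q=P.copy();Q[2]=189;print(pix(s,P),pix(s,Q),((pix(s,P)-[300,140])/.469)+[373,0],((pix(s,Q)-[300,140])/.469)+[373,0])
```

```text
[387.9 223.8] [392.5 190.9] [560.3 178.7] [570.3 108.6]
[386.2 225.7] [390.7 192.9] [556.7 182.8] [566.5 112.8]
[390.5 225.3] [395.3 192.4] [565.9 181.8] [576.3 111.7]
```

carry_out([
  [0,-0.001,0.02,0,1],
  [0,0,0.02,0,1],
  [0,0,0.015,0,1],
  [0,0,0.015,0,1],
  [0,0,0.01,0,1],
  [0,0,0.008,0,1],
  [0,0,0,0,1],
])

```text
time_s: 5.75
ee_pos: [446.2, 102.8, 64.9]
orientation: [-3.108, -0.458, 0.003]
contact_force: [-0.4, -1.3, -3.6]
opening: 0.699
gripper_force: 25.0
```

Run:
```python
from h import *
go([446.5,102.2,52.5])
```

```text
t 5.75 tcp [446.2 102.8  64.9] yaw 16.8 F [-0.4 -1.3 -3.6] open 0.699 -> tool shift mm [ 0.1  0.6 12.4] norm 12
```

carry_out([
  [0,0,0.003,0,1],
  [0,0,0.003,0,1],
  [0,0,0.002,0,1],
  [0,0,0.002,0,1],
  [0,0,0.001,0,1],
  [0,0,0,0,1],
  [0,0,0,0,1],
])

```text
time_s: 6.45
ee_pos: [446.9, 102.9, 54.8]
orientation: [-3.108, -0.458, -0.0]
contact_force: [0.3, -0.1, -3.5]
opening: 0.702
gripper_force: 25.0
```

carry_out([
  [0,0,0.001,0,1],
  [0,0,0.001,0,1],
  [0,0,0.001,0,1],
  [0,0,0,0,1],
])

```text
time_s: 6.85
ee_pos: [447.0, 102.9, 52.5]
orientation: [3.107, 0.458, 0.0]
contact_force: [-3.3, -0.2, 8.7]
opening: 0.703
gripper_force: 25.0
```

carry_out([
  [0,0,0,0,-0.5],
  [0,0,0,0,-0.5],
  [0,0,0,0,-0.7],
  [0,0,0,0,-1],
  [0,0,0,0,-1],
])

```text
time_s: 7.35
ee_pos: [446.9, 102.9, 51.7]
orientation: [-3.108, -0.458, -0.0]
contact_force: [-0.2, 0.8, -0.3]
opening: 0.961
gripper_force: 0.0
```

Run:
```python
from h import *
go([446.5,102.2,200])
b=viewer.camera("scene")["img"][140:290,300:475]
cv2.imwrite("pics/c4.png",cv2.resize(b,(525,450),interpolation=cv2.INTER_CUBIC))
```

```text
t 7.35 tcp [446.9 102.9  51.7] yaw 16.8 F [-0.2  0.8 -0.3] open 0.961 -> tool shift mm [  -0.5    0.5 -148.3] norm 148
```

View pics/c4.png

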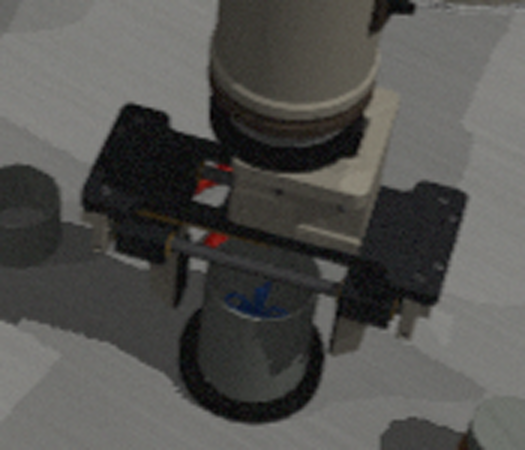

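Seated: the large flask stands upright inside the collar ring, with the tree in it intact at crop (255,300). Moving on to the small flask.

carry_out([
  [0,0,-0.03,0,-1],
  [0,0,-0.045,0,-1],
  [0,0,-0.045,0,-1],
  [0.026,0.027,-0.03,0,-1],
  [0.026,0.027,-0.02,0,-1],
  [0.026,0.027,0,0,-1],
  [0.026,0.027,0,0,-1],
  [0.026,0.027,0,0,-1],
])

```text
time_s: 8.2
ee_pos: [611.5, 9.9, 221.8]
orientation: [3.108, 0.458, 0.0]
contact_force: [0.2, 0.4, -0.4]
opening: 1.002
gripper_force: 0.0
```

carry_out([
  [0,0,0,0,-1],
  [0,0,0,0,-1],
])

```text
time_s: 8.4
ee_pos: [610.2, 10.8, 220.9]
orientation: [-3.107, -0.456, 0.002]
contact_force: [0.2, 0.0, 0.6]
opening: 0.998
gripper_force: 0.0
```

Run:
```python
from h import *
go([631,15,215])
c=wrist("w5");print(pix(c,[631,15,60]),pix(c,[636,161.6,14]),pix(c,[614.7,-145.3,14]),pix(c,[444,101,88]))
```

```text
t 8.4 tcp [610.2  10.8 220.9] yaw 16.7 F [0.2 0.  0.6] open 0.998 -> tool shift mm [21.2  2.   5.8] norm 22
[328.8 191.6] [175.3 132.7] [481.1 248. ] [168.7 376.8]
```

View pics/w5.png

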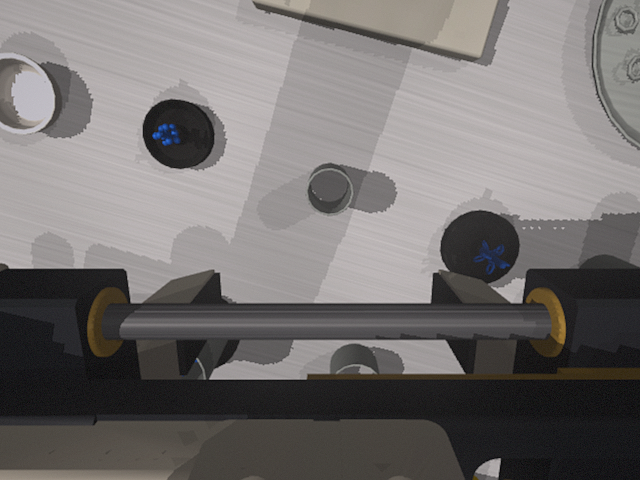

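The wrist view shows the small flask's rim at (330,191), the small base at (178,134) and the medium base at (480,246), all close to prediction.

Run:
```python
from h import *
c=dict(np.load("pics/w5.npz"))
g=cv2.GaussianBlur(cv2.cvtColor(c["img"],cv2.COLOR_BGR2GRAY),(3,3),0)
k=cv2.HoughCircles(g[140:240,280:380],cv2.HOUGH_GRADIENT,1,50,param1=100,param2=12,minRadius=20,maxRadius=27);print(k)
P=onplane(c,(330,191.5),60);print(P)
i=c["img"].astype(int);m=((i.max(2)<55)|(i[...,0]>i[...,2]+40)).astype(np.uint8);m=cv2.morphologyEx(m,cv2.MORPH_OPEN,np.ones((5,5)));m=cv2.morphologyEx(m,cv2.MORPH_CLOSE,np.ones((9,9)))
n,l,st,ce=cv2.connectedComponentsWithStats(m)
k=l[150,180];print(ce[k],st[k],onplane(c,ce[k],13));print(onplane(c,(480,246),13))
t=dict(np.load("pics/top0.npz"));s=dict(np.load("pics/scene0.npz"))
print(tri([ray(s,(275.8,290.9)),ray(c,(330,191.5))]),tri([ray(s,(347.5,358)),ray(c,ce[k])]))
go(P*[1,1,0]+[0,0,24])
```

```text
[[[49.5 51.5 21.8]]]
[631.4  14.1  60. ]
[178.  133.5] [ 143  100   71   68 3832] [635.9 159.4  13. ]
[ 616.1 -144.    13. ]
(array([630.3,  13.7,  52.3]), [np.float64(0.0), np.float64(0.0)]) (array([635.7, 162. ,   5.1]), [np.float64(0.6), np.float64(0.6)])
t 8.45 tcp [609.5  11.8 221.1] yaw 16.8 F [-0.5 -0.1  0.1] open 1.001 -> tool shift mm [ 21.8   4.4 197.1] norm 198
```

carry_out([
  [0.021,0.003,0,0,-1],
  [0,0,0.045,0,-1],
  [0,0,0.045,0,-1],
  [0,0,0.04,0,-1],
  [0,0,0,0,-1],
  [0,0,0,0,-1],
])

```text
time_s: 9.05
ee_pos: [630.5, 15.5, 92.3]
orientation: [-3.107, -0.461, 0.002]
contact_force: [1.1, 0.1, 0.7]
opening: 1.002
gripper_force: 0.0
```

Run:
```python
from h import *
go([631.2,14.2,24])
```

```text
t 9.05 tcp [630.5  15.5  92.3] yaw 16.9 F [1.1 0.1 0.7] open 1.002 -> tool shift mm [ 0.3  1.5 68.3] norm 68
```

carry_out([
  [0,0.001,0.03,0,-1],
  [0,0,0.03,0,-1],
  [0,0,0.008,0,-1],
  [0,0,0,0,-1],
])

```text
time_s: 9.45
ee_pos: [632.1, 13.8, 25.1]
orientation: [-3.108, -0.459, -0.002]
contact_force: [0.2, 0.0, -0.3]
opening: 0.998
gripper_force: 0.0
```

carry_out([
  [0,0,0,0,0],
  [0,0,0,0,0.2],
  [0,0,0,0,1],
  [0,0,0,0,1],
  [0,0,0,0,1],
  [0,0,0,0,1],
  [0,0,0,0,1],
  [0,0,0,0,1],
], grip_force=20)

```text
time_s: 10.25
ee_pos: [631.5, 13.6, 23.8]
orientation: [-3.108, -0.459, 0.0]
contact_force: [0.1, -0.3, 1.3]
opening: 0.436
gripper_force: 20.0
```

Run:
```python
from h import *
go([636,160,150])
```

```text
t 10.25 tcp [631.5  13.6  23.8] yaw 16.8 F [ 0.1 -0.3  1.3] open 0.436 -> tool shift mm [  46.6 -138.8 -126.2] norm 193
```

carry_out([
  [0,0,-0.01,0,1],
  [0,0,-0.03,0,1],
  [0,0,-0.04,0,1],
  [0,0,-0.025,0,1],
  [0.005,-0.039,0,0,1],
  [0.005,-0.039,0,0,1],
  [0.005,-0.039,0,0,1],
  [0,0,0,0,1],
])

```text
time_s: 11.05
ee_pos: [609.8, 138.8, 130.1]
orientation: [-3.1, -0.473, -0.002]
contact_force: [0.5, 0.5, -1.2]
opening: 0.434
gripper_force: 20.0
```

Run:
```python
from h import *
go([636,160,125])
c=wrist("w6");T,_=toolT();print(pix(c,[636,160,14]))
for x in (16,18,20,22): print(x,pix(c,(T@[x,0,-36.2,1])[:3]))
i=c["img"].astype(int);cv2.imwrite("pics/w6c.png",cv2.resize(c["img"][80:400,150:480],(660,640-40)))
```

```text
t 11.05 tcp [609.8 138.8 130.1] yaw 17.4 F [ 0.5  0.5 -1.2] open 0.434 -> tool shift mm [ 31.4 -12.4   5.3] norm 34
[309.4 186.7]
16 [338.4 291.3]
18 [338.5 285.7]
20 [338.5 280.1]
22 [338.6 274.4]
```

View pics/w6c.png

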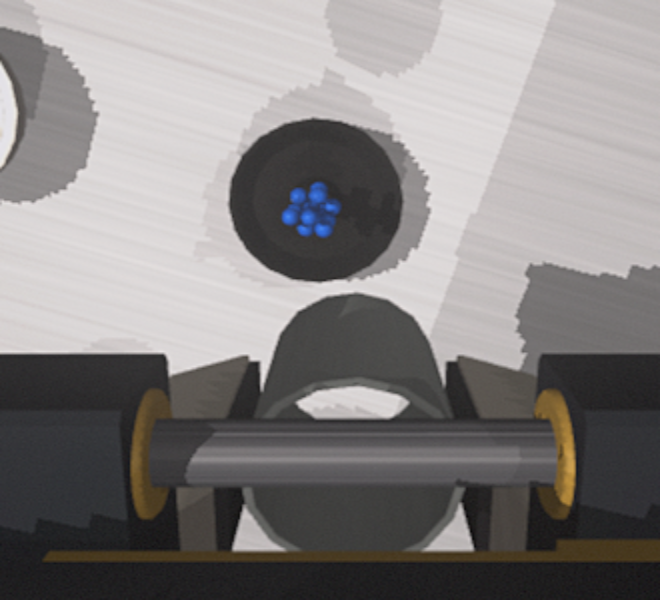

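The wrist crop shows the small base centred at full-image (308,187), as predicted. The held flask's far rim edge is at (338,282), so it sits nearly centred in the fingers.

carry_out([
  [0.016,-0.006,0,0,1],
  [0.016,-0.006,0,0,1],
  [0,0,0,0,1],
  [0,0,0,0,1],
])

```text
time_s: 11.5
ee_pos: [639.1, 149.3, 128.5]
orientation: [3.107, 0.457, -0.002]
contact_force: [0.1, -0.4, -0.9]
opening: 0.436
gripper_force: 20.0
```

Run:
```python
from h import *
go([636.8,160.4,31.8])
```

```text
t 11.5 tcp [639.1 149.3 128.5] yaw 16.7 F [ 0.1 -0.4 -0.9] open 0.436 -> tool shift mm [  1.1 -11.3  96.7] norm 97
```

carry_out([
  [0.001,-0.006,0,0,1],
  [0,-0.005,0,0,1],
  [0,0,0,0,1],
  [0,0,0,0,1],
  [0,0,0,0,1],
])

```text
time_s: 12.0
ee_pos: [637.0, 161.0, 128.8]
orientation: [3.108, 0.458, 0.0]
contact_force: [-0.6, -0.9, -2.1]
opening: 0.439
gripper_force: 20.0
```

Run:
```python
from h import *
go([636.8,160.4,31.8])
s=dict(np.load("pics/scene0.npz"));B=onplane(s,(347.5,358),10);print(pix(s,[B[0],B[1],104.5]),pix(s,[B[0],B[1],164.5]))
c=wrist("w7");T,_=toolT();print("centre",pix(c,(T@[0,0,-36.2,1])[:3]))
b=viewer.camera("scene")["img"][270:400,280:430]
a=c["img"][80:400,150:480]
cv2.imwrite("pics/c7.png",np.hstack([cv2.resize(b,(450,390),interpolation=cv2.INTER_CUBIC),cv2.resize(a,(350,390))]))
```

```text
t 12.0 tcp [637.  161.  128.8] yaw 16.8 F [-0.6 -0.9 -2.1] open 0.439 -> tool shift mm [-0.4  0.5 97. ] norm 97
[349.6 329.4] [351.1 308.2]
centre [326.4 334.5]
```

View pics/c7.png

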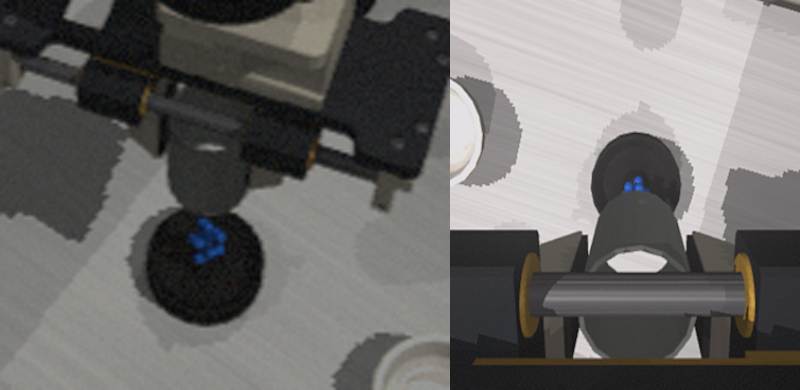

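In the scene crop the flask's lower rim is centred at full-image (349,330), matching the predicted (349.6,329.4), so it is well aligned over the small base. Lowering.

carry_out([
  [0,0,0.02,0,1],
  [0,0,0.02,0,1],
  [0,0,0.02,0,1],
  [0,0,0.015,0,1],
  [0,0,0.01,0,1],
  [0,0,0,0,1],
  [0,0,0,0,1],
])

```text
time_s: 12.8
ee_pos: [637.5, 161.5, 44.2]
orientation: [-3.108, -0.458, -0.001]
contact_force: [-0.5, -0.0, -1.0]
opening: 0.432
gripper_force: 20.0
```

carry_out([
  [0,0,0.003,0,1],
  [0,0,0.003,0,1],
  [0,0,0.002,0,1],
  [0,0,0.001,0,1],
  [0,0,0,0,1],
  [0,0,0,0,1],
])

```text
time_s: 13.4
ee_pos: [637.1, 161.3, 34.8]
orientation: [-3.108, -0.458, -0.0]
contact_force: [0.4, -0.2, -1.5]
opening: 0.433
gripper_force: 20.0
```

carry_out([
  [0,0,0.001,0,1],
  [0,0,0.001,0,1],
  [0,0,0.001,0,1],
  [0,0,0,0,1],
  [0,0,0,0,1],
])

```text
time_s: 13.9
ee_pos: [637.2, 161.3, 31.8]
orientation: [-3.108, -0.458, -0.0]
contact_force: [0.8, 0.1, -1.0]
opening: 0.434
gripper_force: 20.0
```

carry_out([
  [0,0,0.001,0,1],
  [0,0,0,0,1],
  [0,0,0,0,1],
])

```text
time_s: 14.2
ee_pos: [637.3, 161.4, 31.7]
orientation: [3.108, 0.458, 0.001]
contact_force: [-2.6, -0.7, 4.8]
opening: 0.437
gripper_force: 20.0
```

carry_out([
  [0,0,0,0,0],
  [0,0,0,0,-0.2],
  [0,0,0,0,-0.6],
  [0,0,0,0,-1],
  [0,0,0,0,-1],
  [0,0,-0.02,0,-1],
  [0,0,-0.03,0,-1],
  [0,0,-0.04,0,-1],
])

```text
time_s: 15.0
ee_pos: [635.9, 161.0, 121.3]
orientation: [-3.108, -0.459, 0.004]
contact_force: [-0.1, -0.2, -0.1]
opening: 0.991
gripper_force: 0.0
```

carry_out([
  [0,0,-0.04,0,-1],
  [0,0,-0.04,0,-1],
  [-0.0167,0.0413,-0.015,0,-1],
  [-0.0167,0.0413,0,0,-1],
  [-0.0167,0.0413,0,0,-1],
  [-0.0167,0.0413,0,0,-1],
  [-0.0167,0.0413,0,0,-1],
  [-0.0167,0.0413,0,0,-1],
])

```text
time_s: 15.8
ee_pos: [612.5, -106.5, 217.7]
orientation: [3.107, 0.459, 0.003]
contact_force: [0.3, -0.1, -0.2]
opening: 0.999
gripper_force: 0.0
```

Run:
```python
from h import *
go([597,-283,215])
b=viewer.camera("scene")["img"][140:400,190:450]
cv2.imwrite("pics/c8.png",cv2.resize(b,(580,580),interpolation=cv2.INTER_CUBIC))
```

```text
t 15.8 tcp [ 612.5 -106.5  217.7] yaw 16.8 F [ 0.3 -0.1 -0.2] open 0.999 -> tool shift mm [-65.9 164.5   2.7] norm 177
```

View pics/c8.png

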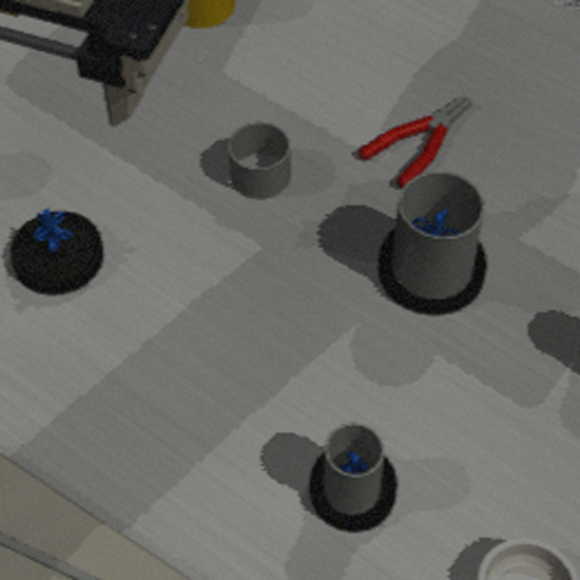

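Both the large flask (435,240) and the small one (354,470) stand upright in their collars with their trees inside intact. Next is the medium flask.

carry_out([
  [-0.0165,0.041,0,0,-1],
  [-0.0165,0.041,0,0,-1],
  [-0.0165,0.041,0,0,-1],
  [-0.0165,0.041,0,0,-1],
  [0,0,0,0,-1],
  [0,0,0,0,-1],
  [0,0,0,0,-1],
])

```text
time_s: 16.55
ee_pos: [597.4, -279.1, 216.7]
orientation: [-3.107, -0.461, -0.002]
contact_force: [0.5, 1.3, 0.4]
opening: 1.002
gripper_force: 0.0
```

Run:
```python
from h import *
go([618,-280,33])
c=wrist("w9");u=pix(c,[618,-280,70]);print(u)
g=cv2.GaussianBlur(cv2.cvtColor(c["img"],cv2.COLOR_BGR2GRAY),(3,3),0)
o=(u-60).astype(int);w=g[o[1]:o[1]+120,o[0]:o[0]+120]
k=cv2.HoughCircles(w,cv2.HOUGH_GRADIENT,1,50,param1=100,param2=12,minRadius=26,maxRadius=36);print(k[0]+[*o,0] if k is not None else 0)
if k is not None:
    P=onplane(c,k[0,0,:2]+o,70);print(P);s=dict(np.load("pics/scene0.npz"));print(tri([ray(s,(154,197.9)),ray(c,k[0,0,:2]+o)]));go(P*[1,1,0]+[0,0,33])
print(pix(c,[616,-144,14]))
```

```text
t 16.55 tcp [ 597.4 -279.1  216.7] yaw 16.9 F [0.5 1.3 0.4] open 1.002 -> tool shift mm [ 19.2   7.  183.7] norm 185
[335.  196.8]
[[335.5 196.5  30.8]]
[ 618.4 -280.3   70. ]
(array([ 618.7, -280.8,   67.4]), [np.float64(0.7), np.float64(0.7)])
t 16.6 tcp [ 597.6 -278.6  216.7] yaw 16.9 F [ 0.9  0.2 -0.2] open 1.001 -> tool shift mm [ 19.2   7.8 183.7] norm 185
[189.2 146. ]
```

View pics/w9.png

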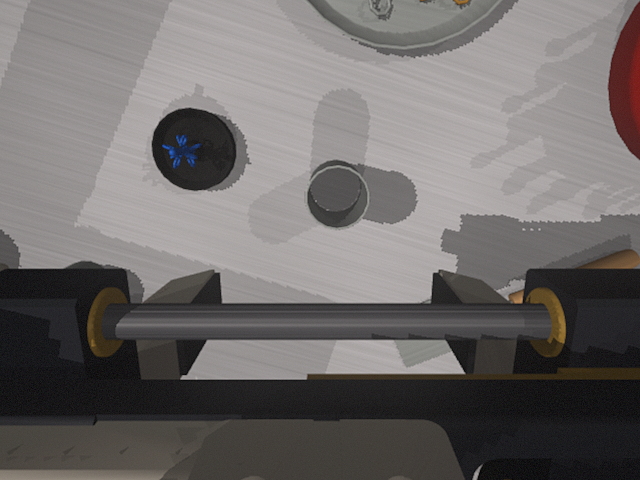

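The wrist view shows the medium flask's rim at (337,196), matching prediction, and the medium base at (194,149). This is 13 pictures viewed.

carry_out([
  [0.019,0.008,0,0,-1],
  [0,0,0.045,0,-1],
  [0,0,0.045,0,-1],
  [0,0,0.03,0,-1],
  [0,0,0,0,-1],
  [0,0,0,0,-1],
])

```text
time_s: 17.2
ee_pos: [618.1, -281.4, 96.5]
orientation: [-3.107, -0.462, -0.001]
contact_force: [1.4, -0.6, 0.8]
opening: 1.0
gripper_force: 0.0
```

Run:
```python
from h import *
c=dict(np.load("pics/w9.npz"));print(onplane(c,(194,149),13),onplane(c,(337.5,196.5),70))
go([618.5,-280.8,33])
```

```text
[ 614.5 -148.4   13. ] [ 618.8 -281.8   70. ]
t 17.2 tcp [ 618.1 -281.4   96.5] yaw 16.9 F [ 1.4 -0.6  0.8] open 1.0 -> tool shift mm [ 0.5 -0.5 63.5] norm 64
```

carry_out([
  [0,0,0.03,0,-1],
  [0,0,0.025,0,-1],
  [0,0,0.008,0,-1],
  [0,0,0,0,-1],
  [0,0,0,0,-1],
])

```text
time_s: 17.7
ee_pos: [619.1, -283.4, 35.1]
orientation: [3.106, 0.458, 0.005]
contact_force: [-0.4, 0.3, 0.3]
opening: 1.0
gripper_force: 0.0
```

carry_out([
  [0,0,0,0,0],
  [0,0,0,0,0],
  [0,0,0,0,1],
  [0,0,0,0,1],
  [0,0,0,0,1],
  [0,0,0,0,1],
  [0,0,0,0,1],
  [0,0,0,0,1],
], grip_force=22)

```text
time_s: 18.5
ee_pos: [617.3, -282.9, 32.8]
orientation: [-3.108, -0.458, 0.0]
contact_force: [0.1, 0.4, 2.2]
opening: 0.56
gripper_force: 22.0
```

Run:
```python
from h import *
go([593,-150,135])
```

```text
t 18.5 tcp [ 617.3 -282.9   32.8] yaw 16.8 F [0.1 0.4 2.2] open 0.56 -> tool shift mm [  15.1 -134.3 -102.2] norm 169
```

carry_out([
  [0,0,-0.01,0,1],
  [0,0,-0.03,0,1],
  [0,0,-0.04,0,1],
  [0,0,-0.022,0,1],
  [0.004,-0.033,0,0,1],
  [0.004,-0.033,0,0,1],
  [0.004,-0.033,0,0,1],
  [0.003,-0.033,0,0,1],
])

```text
time_s: 19.3
ee_pos: [593.2, -151.4, 135.2]
orientation: [3.108, 0.458, 0.001]
contact_force: [0.6, -0.9, -2.2]
opening: 0.563
gripper_force: 22.0
```

carry_out([
  [0,0,0,0,1],
  [0,0,0,0,1],
  [0,0,0,0,1],
  [0,0,0,0,1],
])

```text
time_s: 19.7
ee_pos: [593.6, -154.3, 134.7]
orientation: [3.108, 0.454, -0.0]
contact_force: [0.0, 0.4, -3.2]
opening: 0.564
gripper_force: 22.0
```

Run:
```python
from h import *
c=wrist("w10");T,_=toolT();u=pix(c,[615,-146.5,13]);print(u)
i=c["img"].astype(int);m=((i.max(2)<55)|(i[...,0]>i[...,2]+40)).astype(np.uint8);m=cv2.morphologyEx(m,cv2.MORPH_OPEN,np.ones((5,5)));m=cv2.morphologyEx(m,cv2.MORPH_CLOSE,np.ones((9,9)))
n,l,st,ce=cv2.connectedComponentsWithStats(m);k=l[int(u[1]),int(u[0])];print(ce[k],st[k],onplane(c,ce[k],13))
b=st[k];print(onplane(c,(b[0]+b[2]/2,b[1]+b[3]/2),13))
for x in (22,24,26,28): print(x,pix(c,(T@[x,0,-37.2,1])[:3]))
col=int(pix(c,(T@[26,0,-37.2,1])[:3])[0]);print(i[235:300,col].mean(1).astype(int))
go([615,-146.5,40.8])
```

```text
[324.2 197.3]
[338.3 205.2] [ 305  186   68   40 1447] [ 612.4 -157.9   13. ]
[ 612.  -158.6   13. ]
22 [325.3 275.1]
24 [325.3 269.3]
26 [325.3 263.5]
28 [325.3 257.6]
[ 78  80  80  77  71  72  71  71  72  71  73  68  71  72  71  73  71  72
  69  71  72  72  70  71  73  70  70  97 115 118 118 109 184 221 210 205
 208 208 205 206 202 207 210 209 204 206 205 207 207 208 210 207 206 211
 213 210 206 208 211 207 208 207 205 202 203]
t 19.75 tcp [ 593.6 -154.   134.6] yaw 16.6 F [ 0.5  0.1 -1.9] open 0.565 -> tool shift mm [22.7 -1.1 93.8] norm 97
```

carry_out([
  [0.011,-0.001,0,0,1],
  [0.011,0,0,0,1],
  [0,0,0,0,1],
  [0,0,0,0,1],
  [0,0,0,0,1],
  [0,0,0,0,1],
])

```text
time_s: 20.35
ee_pos: [614.0, -145.3, 134.6]
orientation: [3.108, 0.458, -0.001]
contact_force: [-0.8, 0.4, -2.1]
opening: 0.562
gripper_force: 22.0
```

Run:
```python
from h import *
go([615,-146.5,40.8])
s=dict(np.load("pics/scene0.npz"));B=onplane(s,(214.9,253),10);print(pix(s,[B[0],B[1],101.8]),pix(s,[B[0],B[1],171.8]))
w=dict(np.load("pics/w10.npz"));print(pix(w,[615,-146.5,13]))
b=viewer.camera("scene")["img"][170:300,150:280]
a=w["img"][120:320,225:425]
cv2.imwrite("pics/c10.png",np.hstack([cv2.resize(b,(390,390),interpolation=cv2.INTER_CUBIC),cv2.resize(a,(390,390))]))
```

```text
t 20.35 tcp [ 614.  -145.3  134.6] yaw 16.8 F [-0.8  0.4 -2.1] open 0.562 -> tool shift mm [ 0.6  1.5 93.8] norm 94
[206.3 220.9] [198.7 192.8]
[324.2 197.3]
```

View pics/c10.png

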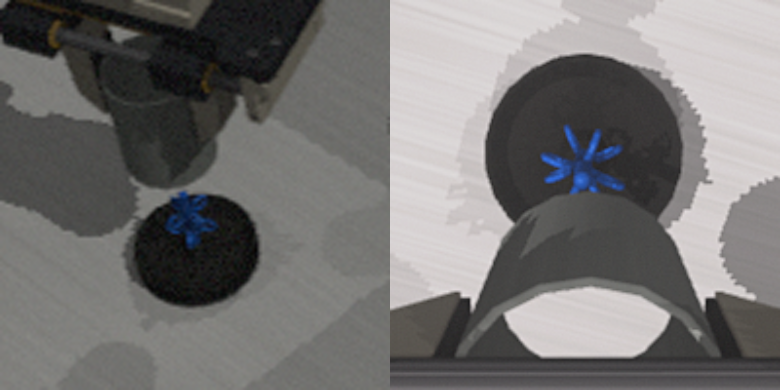

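The wrist crop puts the medium base at (324.7,197.4), as predicted. In the scene crop the flask's lower rim centre is at about (207,221), so it is aligned. Lowering.

carry_out([
  [0,0.001,0.02,0,1],
  [0,0,0.02,0,1],
  [0,0,0.015,0,1],
  [0,0,0.015,0,1],
  [0,0,0.01,0,1],
  [0,0,0,0,1],
  [0,0,0,0,1],
])

```text
time_s: 21.1
ee_pos: [614.9, -146.0, 54.9]
orientation: [-3.108, -0.458, -0.0]
contact_force: [0.8, -0.2, -2.0]
opening: 0.563
gripper_force: 22.0
```

carry_out([
  [0,0,0.003,0,1],
  [0,0,0.003,0,1],
  [0,0,0.002,0,1],
  [0,0,0.001,0,1],
  [0,0,0.001,0,1],
  [0,0,0,0,1],
  [0,0,0,0,1],
])

```text
time_s: 21.8
ee_pos: [614.7, -146.1, 44.8]
orientation: [-3.108, -0.458, -0.0]
contact_force: [0.3, 0.6, -1.6]
opening: 0.564
gripper_force: 22.0
```

carry_out([
  [0,0,0.001,0,1],
  [0,0,0.001,0,1],
  [0,0,0.001,0,1],
  [0,0,0.001,0,1],
  [0,0,0,0,1],
  [0,0,0,0,1],
])

```text
time_s: 22.4
ee_pos: [614.7, -146.1, 40.8]
orientation: [3.108, 0.458, 0.0]
contact_force: [-0.1, 0.5, -0.9]
opening: 0.567
gripper_force: 22.0
```

carry_out([
  [0,0,0.001,0,1],
  [0,0,0,0,1],
  [0,0,0,0,1],
])

```text
time_s: 22.7
ee_pos: [614.8, -146.1, 40.7]
orientation: [3.107, 0.458, 0.0]
contact_force: [-3.2, 0.2, 5.3]
opening: 0.563
gripper_force: 22.0
```

Seated on the floor. Releasing and retreating.

carry_out([
  [0,0,0,0,-0.2],
  [0,0,0,0,-0.4],
  [0,0,0,0,-0.7],
  [0,0,0,0,-1],
  [0,0,0,0,-1],
  [0,0,-0.02,0,-1],
  [0,0,-0.03,0,-1],
  [0,0,-0.04,0,-1],
])

```text
time_s: 23.5
ee_pos: [613.0, -145.8, 128.8]
orientation: [-3.106, -0.458, 0.006]
contact_force: [0.7, -0.3, 0.4]
opening: 0.999
gripper_force: 0.0
```

carry_out([
  [0,0,-0.04,0,-1],
  [0,0,-0.04,0,-1],
  [-0.01,0.04,-0.01,0,-1],
  [-0.01,0.04,0,0,-1],
  [-0.01,0.04,0,0,-1],
  [-0.01,0.04,0,0,-1],
  [0,0,0,0,-1],
  [0,0,0,0,-1],
])

```text
time_s: 24.3
ee_pos: [621.8, -312.5, 219.0]
orientation: [-3.108, -0.453, 0.001]
contact_force: [0.8, 0.8, -0.1]
opening: 0.999
gripper_force: 0.0
```

Run:
```python
from h import *
go([600,-280,215])
b=viewer.camera("scene")["img"][130:400,130:450]
cv2.imwrite("pics/c11.png",cv2.resize(b,(704,594),interpolation=cv2.INTER_CUBIC))
```

```text
t 24.3 tcp [ 621.8 -312.5  219. ] yaw 16.6 F [ 0.8  0.8 -0.1] open 0.999 -> tool shift mm [-11.6 -37.4   4. ] norm 39
```

View pics/c11.png

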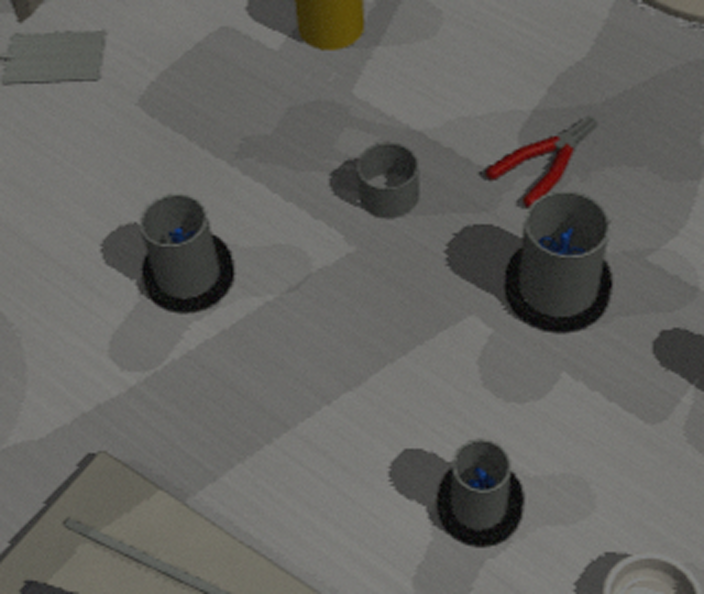

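All three flasks stand upright in their collars, at crop (182,250), (562,255) and (481,490), with the wax inside intact. The spare is untouched at (388,180).

```bash
python3 -c "
from plant import workorder;print(workorder.hand_in())"
```

```text
the job is handed in; nothing more can be done
None
```

I put all three flasks over their matching trees and handed the job in at about 24 s. The last scene picture shows each upright and seated in its collar, with the wax intact and the spare flask untouched; the hand-in gave no verdict.

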